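Load the dowel jig and hold it at the third click

ROBOT

A 7-joint arm with a two-finger parallel gripper is mounted at the origin on the work surface. World frame = base frame: x ahead of the robot, y to its left, z up, the work surface at z = 0. Lengths are in mm, angles in rad, forces in N, time in s.
With the tool pointing down it reaches from about 350 to 900 mm from the base axis. Payload 7.2 kg.
Tool frame: the origin (TCP) lies at the very end of the fingers, on their centre line; the grasp point (between the pads) lies bot.pinch_z behind it (bot.pinch_z is the distance from the TCP to the grasp point, in mm); z points along the fingers, y is the line along which they close (so a half turn about z gives the same grasp; the last joint's range is limited). The gripper opens to 88 mm and grips with 3 to 60 N. Pads are 20 mm wide; open, the fingers measure 115 mm over their backs; the gripper's body (75 mm by 178 mm) begins 61 mm behind the grasp point.
Start: joints at [1.054, 0.411, -0.013, 1.596, 0.006, 1.134, -0.082], TCP at [271.167, -563.114, 222.653] pointing down, gripper open.
Joint ranges: [-2.95, 2.95], [-0.29, 1.99], [-1.47, 1.44], [0.14, 2.54], [-1.03, 4.17], [0.13, 1.85], [-2.86, 2.86]. Speed limits (rad/s): [2.39, 2.39, 3.01, 3.01, 3.14, 3.14, 3.14].

INTERFACE

Orientations are given as a rotation vector (axis times angle).
In Python, from station import bot gives the robot as it stands.
- The arm moves only by the tool send_rows, never from a script. Its argument "motion" is one flat list of numbers, 6 for each row, row after row: the shift along the tool's x, y, z scaled (see below), then the turn, a rotation vector about the tool's x, y, z scaled (see below). A call has 1 to 10 rows; each row is the pose to reach, as a shift and turn from the pose commanded when the call began, along the tool's axes at that moment; what a row does not reach only later rows make up. The controller multiplies each number of a shift by 0.4 m and each number of a turn by 30 degrees. A row lasts 1/12 s, in which the tool goes at most 41.7 mm and 7.16 degrees, less where a joint would pass 70% of its speed; a pose out of reach is approached as far as the arm can. A call with a number of a shift or a turn outside -1 to 1 is refused whole. A call with a gripper value outside its range is refused whole. "fingers" is the gripper command: -1 is shut, 1 is fully open, values between are in proportion, set as the call begins (left out, the last holds). The fingers move at their own pace and stop on an object; the grip force is fixed at half the most. Time passes only in rows, so rows that repeat a pose let the fingers close. It gives the time, the measured TCP pose, the force, the opening and the grip force at its end, in the units of the state.
- bot.get_obs(): the state, without advancing time (a new reading comes with each control period).
- bot.get_image(name): name is "scene" or "side" or "wrist"; returns the picture (480x640x3 uint8, red, green, blue); there is no depth.
- bot.camera_info(name): a dict with "fx", "fy", "cx", "cy" (pixels), "cam_to_world" (4x4, takes a point from camera to world coordinates); the wrist camera has in their place "hand_eye" (4x4, takes a point from camera to tool coordinates, whose origin is the TCP and whose axes are the flange's). Camera axes: x right, y down, z forward; pixel columns grow to the right and rows downward; lengths in mm; the calibration is good to about 2 mm. A picture is of the moment at which its call begins: read the wrist's pose just before it. camera_info takes no time and is no camera call.
- bot.close_job(): hands the job in; it is judged then, once.
The state is a dict: "clock": time; "joint_pos": joint angles; "dq": joint speeds; "joint_torque": joint torques, N m; "tcp_pos": TCP position; "ee_rot": TCP orientation; "ft_force": force on the tool from outside, world axes, zero at the start; "wrist_torque": the same for the moment, N m; "opening": opening from 0.0 (shut) to 1.0 (fully open); "grip_force": force on a finger pad.
Only numpy, scipy, OpenCV 4.12 (cv2) and the standard library are available. Lean on these libraries where they do the work, as an engineer would, in place of code of your own. Each camera call takes 0.05 s, during which the arm holds its last target. There are 200 camera calls.

TASK

Stand one wooden dowel in each of the two pockets of the indexing jig, pushed or dropped fully home and let go. Then take the black knob and turn it clockwise from its home mark, counting the clicks, to the third stop and no further; the jig springs back if let go, so keep gripping the knob and finish while holding it there, both dowels still in their pockets. Leave the glue bottle, the cardboard tube and the clamp where they are.

Things in the scene. Friction and masses are not known exactly. Their poses are not given: they have to be found in the camera images.
- jig: the jig's fixed base, a pale wooden block 200 x 200 mm, 30 mm high; origin under its centre, on the vertical axis of the carousel, a plywood disc of radius 80 mm, top 44 mm above the table. Ticks on the base around the disc, 22.5 degrees apart: green at home (0.6 rad counter-clockwise of the jig's x axis), then black ones clockwise for stops 1 to 5. A red tab at the disc's rim is the pointer.
- turn (a joint): turn of carousel and knob, rad: 0 at home (end stop), growing CLOCKWISE from above. Stops every 0.393: third 1.178, fourth 1.571, fifth 1.963 (end stop). A return spring (0.06 Nm at home, 0.08 at the third) always pulls it home; each click adds a swing of 0.05 Nm either way: stiffest a quarter click after a stop, easiest a quarter click before the next. Let go, it runs home.
- grip (a point): the black knob on the carousel's axis, turning with it: an upright bar 46 mm long (its x axis, towards the pointer and pocket_a), 14 mm thick (y), 34 mm high; this point is its centre, on the axis, 85 mm above the table; underside at 68, top at 102 mm. Red line on top at the pointer end. Grip it across its 14 mm; the job is one turn of under 1.2 rad, one grasp.
- carousel: the turning part of the jig: plywood disc, radius 80 mm, 12 mm thick, with the two pockets and the knob on it; origin on its axis at the disc's underside, 32 mm above the table; x axis towards the pointer and pocket_a.
- pocket_a (a point): centre of the mouth of one pocket, a round blue socket standing up on the carousel 62 mm from its axis, along the knob's bar (its x axis), on the pointer's side; bore 24 mm, 19 mm deep, outer diameter 32 mm, mouth 66 mm above the table. z up.
- pocket_b (a point): centre of the mouth of the other pocket, the same, 62 mm from the axis on the opposite side.
- dowel_1: a wooden dowel, 20 mm diameter, 60 mm long, about 20 g, standing upright on the table; origin at the centre of its underside, z along it. Either dowel goes in either pocket; home in a pocket, its underside is 47 mm and its top 107 mm above the table.
- dowel_2: the second dowel, identical.
- glue: bystander: a small yellow glue bottle with a white cap, 40 mm diameter, 90 mm high, standing; origin at the centre of its underside.
- tube: bystander: a cardboard tube piece, 52 mm diameter, 45 mm high, standing; origin at the centre of its underside.
- clamp: bystander: a black plastic spring clamp with orange jaws, about 130 mm long, 16 mm high, lying flat; origin at the centre of its underside near the pivot.
Mind the look-alikes: they are no part of the job. Leave any blue or green look-alike of the dowel_1 alone.

How it is judged:
By the outcome, as a careful person would: the job done as asked, in the order asked, and still so for the second after the job is handed in, while the arm keeps its last pose, push and grip.
It also fails if it takes over 72 s, if anything falls off the work surface, if the arm or the gripper's body presses on something with over 40 N, if the wrist force passes 120 N, or if a joint passes its speed limit or range.

## Working session

There is one attempt and no reset: what is moved stays moved. The work goes in short steps, Python scripts to look and compute and a tool call to move; the robot and the scene stay as the last step left them, time stands still between calls to the robot, and variables do not carry over. Pictures are saved under pics/ and viewed, at most 10 in all, crops included, and the job is handed in when it is done.

Besides the shell and the picture viewer there is one more tool, called as name(argument=value, ...) on one line, values as JSON. send_rows: Moves the arm, as the interface text tells. Shifts and turns lie within -1 to 1; 1 stands for 0.4 m of shift or 30 degrees of turn. Its arguments: {"type":"object","properties":{"motion":{"type":"array","items":{"type":"number","minimum":-1,"maximum":1}},"fingers":{"type":"number"}},"required":["motion"]}

```bash
mkdir -p pics; ls; python3 - <<'E'
from station import bot
import cv2
for n in("scene","side","wrist"):
    o=bot.get_obs(); im=bot.get_image(n); cv2.imwrite(f"pics/{n}0.png",im[:,:,::-1])
    i=bot.camera_info(n); print(n,i)
print(o, bot.pinch_z)
E
```

```text
pics
scene {'fx': 506.5005139400097, 'fy': 506.5005139400097, 'cx': 323.9415981550178, 'cy': 236.82114502677612, 'cam_to_world': array([[-1.54076222e-01,  8.43199553e-01, -5.15048571e-01,
         1.11555685e+03],
       [ 9.88056344e-01,  1.30286208e-01, -8.22810100e-02,
         2.05161626e+01],
       [-2.27558569e-03, -5.21574556e-01, -8.53202675e-01,
         9.50944370e+02],
       [ 0.00000000e+00,  0.00000000e+00,  0.00000000e+00,
         1.00000000e+00]])}
side {'fx': 504.9784092953946, 'fy': 504.9784092953946, 'cx': 317.2869800300341, 'cy': 245.82489702382267, 'cam_to_world': array([[-9.62544158e-01, -1.54481465e-01,  2.22809830e-01,
         3.54494275e+02],
       [-2.71120023e-01,  5.53386982e-01, -7.87563827e-01,
         7.98011650e+02],
       [-1.63604513e-03, -8.18473167e-01, -5.74542425e-01,
         6.90611372e+02],
       [ 0.00000000e+00,  0.00000000e+00,  0.00000000e+00,
         1.00000000e+00]])}
wrist {'fx': 332.37395310490587, 'fy': 332.37395310490587, 'cx': 315.08072378104663, 'cy': 238.95431763080194, 'hand_eye': array([[ 6.40053750e-04, -9.57421471e-01,
[... 355 characters left out ...]
80812, -0.01270725,  1.59691114,  0.00562195,
        1.13434309, -0.08218973]), 'dq': array([-8.00756704e-04, -3.72300001e-04,  3.15522469e-05, -2.63277945e-03,
       -1.04697184e-03,  8.62158077e-04,  1.57961708e-03]), 'joint_torque': array([ 2.33407933e-03, -5.89105725e+01,  6.43796045e-01, -2.91715014e+01,
       -5.37543709e-02,  1.44897768e-02,  6.78485185e-05]), 'tcp_pos': array([ 270.93202091, -562.72872561,  221.9207192 ]), 'ee_rot': array([-3.06148665e+00, -6.98802808e-01,  6.87554608e-04]), 'ft_force': array([-0.02972672, -0.53451277,  0.99562631]), 'wrist_torque': array([ 0.02624038,  0.031794  , -0.04988245]), 'grip_force': 0.0, 'opening': 0.9978235590100144} 18.700000000000003
```

View pics/scene0.png

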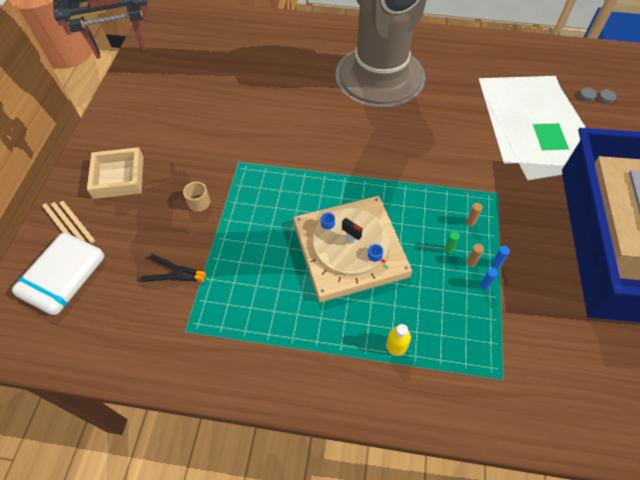

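View pics/side0.png

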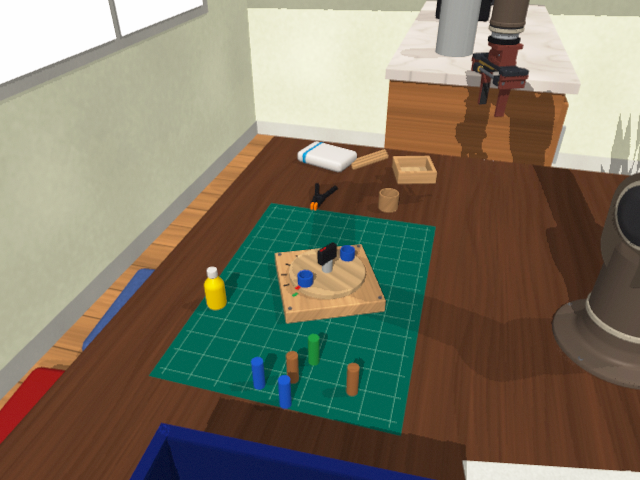

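The scene view shows the wooden dowels at about (475,214) and (476,255). The look-alikes are green (452,242) and blue (501,257) and (490,279). The pockets are at (328,221) and (376,253), and the knob is at (352,228). The side view shows the same layout, with the wooden dowels at (352,380) and (292,367).

```bash
cat > h.py <<'E'
from station import bot
import cv2, numpy as np
from scipy.spatial.transform import Rotation as R
def shot(n,save=None):
    o=bot.get_obs(); im=bot.get_image(n); i=bot.camera_info(n)
    if n=="wrist":
        T=np.eye(4);T[:3,:3]=R.from_rotvec(o["ee_rot"]).as_matrix();T[:3,3]=o["tcp_pos"];T=T@i["hand_eye"]
    else: T=i["cam_to_world"]
    if save: cv2.imwrite(save,im[:,:,::-1])
    return im,i,T
def ray(i,T,uv,z):
    d=T[:3,:3]@np.array([(uv[0]-i["cx"])/i["fx"],(uv[1]-i["cy"])/i["fy"],1]); c=T[:3,3]
    return (c+d*(z-c[2])/d[2])[:2]
HSV=dict(blue=((105,150,60),(130,255,255)),green=((50,150,60),(75,255,160)),wood=((5,110,70),(16,230,255)),red=((0,180,120),(4,255,255)))
def blobs(im,col,roi,amin=40,amax=1e5):
    h=cv2.cvtColor(im,cv2.COLOR_RGB2HSV); m=cv2.inRange(h,*map(np.array,HSV[col]))
    k=np.zeros_like(m);x0,y0,x1,y1=roi;k[y0:y1,x0:x1]=255;m&=k
    n,_,s,c=cv2.connectedComponentsWithStats(m)
    return [(s[j],c[j]) for j in range(1,n) if amin<s[j][4]<amax]
E
python3 - <<'E'
from h import *
for n,roi in(("scene",(290,190,515,300)),("side",(230,235,400,415))):
    im,i,T=shot(n)
    hsv=cv2.cvtColor(im,cv2.COLOR_RGB2HSV)
    print(n,[hsv[p[1],p[0]] for p in ([(476,255),(475,214),(452,242)] if n=="scene" else [(292,367),(352,380),(314,350)])])
    for c in("blue","wood","green"):
        for s,uv in blobs(im,c,roi):
            # bbox centre is a good image of the mid-height axis point
            b=(s[0]+(s[2]-1)/2,s[1]+(s[3]-1)/2)
            print(c,s,ray(i,T,b,30).round(1),"sock",ray(i,T,b,55).round(1))
E
```

```text
scene [array([ 15, 151, 125], dtype=uint8), array([ 14, 150, 131], dtype=uint8), array([ 69, 196, 126], dtype=uint8)]
blue [321 213  13  16 170] [517.5 -68.1] sock [533.7 -65.7]
blue [368 245  15  16 188] [581.3  43.1] sock [595.8  42.5]
blue [492 246  18  21 204] [549.7 302. ] sock [565.1 294.4]
blue [481 269  16  20 180] [606.5 276.7] sock [620.3 269.7]
wood [ 482  190   33  110 1483] [522.3 297.5] sock [538.4 290. ]
wood [467 203  14  22 165] [450.4 246.3] sock [468.5 240.2]
wood [468 244  15  22 180] [554.2 249.6] sock [569.4 243.4]
green [445 237  13  17 127] [538.7 199.6] sock [554.3 194.8]
side [array([ 13, 166, 146], dtype=uint8), array([ 13, 165, 150], dtype=uint8), array([ 67, 198, 134], dtype=uint8)]
blue [340 245  15  16 193] [ 539.7 -100.4] sock [532.7 -66.4]
blue [298 270  15  17 218] [603.7  11.9] sock [594.3  41.6]
blue [251 357  14  32 353] [607.  275.5] sock [597.4 295.3]
blue [278 375  13  34 370] [551.5 300.8] sock [544.  319.6]
wood [230 235  18  25 227] [781.7 -55. ] sock [765.5 -22.7]
wood [ 276  245  109   78 3221] [548.9  15.3] sock [541.5  45. ]
wood [287 351  12  32 311] [554.5 247.2] sock [546.9 268.1]
wood [347 363  12  33 340] [450.6 246. ] sock [446.9 266.9]
wood [230 396  35  19 310] [599.  341.3] sock [589.8 358.6]
green [308 334  12  32 335] [530.9 200.3] sock [524.2 222.9]
```

```bash
cat > go.py <<'E'
# usage: go.py x y z yaw_of_tool_y_deg -> motion row from the measured pose
import sys; from h import *
def row(x,y,z,yaw):
    o=bot.get_obs(); A=R.from_rotvec(o["ee_rot"]); a=np.radians(yaw)
    yv=np.array([np.cos(a),np.sin(a),0]); zv=np.array([0,0,-1.]); B=R.from_matrix(np.c_[np.cross(yv,zv),yv,zv])
    s=A.inv().apply(np.array([x,y,z])-o["tcp_pos"])/400; t=np.degrees((A.inv()*B).as_rotvec())/30
    print("t",round(o["clock"],2),"tcp",o["tcp_pos"].round(1),"F",o["ft_force"].round(1),"open",round(o["opening"],3),"row",s.round(4),t.round(3), "q7",o["joint_pos"][6].round(2))
if __name__=="__main__": row(*map(float,sys.argv[1:]))
E
python3 go.py 534 -64 250 -29.8
```

```text
t 0.25 tcp [ 271.1 -562.9  222.3] F [-0.5 -0.1 -0.1] open 0.999 row [ 1.1335 -0.8386 -0.0688] [-1.000e-03 -0.000e+00 -1.149e+00] q7 -0.08
```

send_rows(motion=[0.8,-0.6,-0.07,0,0,-1,0.8,-0.6,-0.07,0,0,-1,0.8,-0.6,-0.07,0,0,-1,0.8,-0.6,-0.07,0,0,-1,0.8,-0.6,-0.07,0,0,-1,0.8,-0.6,-0.07,0,0,-1,0.8,-0.6,-0.07,0,0,-1,0.8,-0.6,-0.07,0,0,-1,0.8,-0.6,-0.07,0,0,-1,0.8,-0.6,-0.07,0,0,-1], fingers=1)

```text
clock: 1.08
tcp_pos: [457.1, -203.7, 251.3]
ee_rot: [2.775, 1.473, 0.003]
ft_force: [0.6, 0.5, 0.1]
opening: 1.003
grip_force: 0.0
```

```bash
python3 go.py 534 -64 250 -29.8
```

```text
t 1.08 tcp [ 457.1 -203.7  251.3] F [0.6 0.5 0.1] open 1.003 row [ 0.397  -0.0363  0.0038] [ 0.002 -0.003 -0.142] q7 -0.34
```

send_rows(motion=[0.397,-0.036,0,0,0,-0.142,0.397,-0.036,0,0,0,-0.142,0.397,-0.036,0,0,0,-0.142,0.397,-0.036,0,0,0,-0.142,0.397,-0.036,0,0,0,-0.142,0.397,-0.036,0,0,0,-0.142,0.397,-0.036,0,0,0,-0.142])

```text
clock: 1.67
tcp_pos: [532.5, -69.4, 250.3]
ee_rot: [2.721, 1.57, -0.001]
ft_force: [-0.2, -0.5, -0.1]
opening: 1.004
grip_force: 0.0
```

```bash
python3 - <<'E'
from h import *
im,i,T=shot("wrist","pics/w1.png")
for c in("blue","wood","green","red"):
    for s,uv in blobs(im,c,(0,0,640,480),150):
        b=(s[0]+(s[2]-1)/2,s[1]+(s[3]-1)/2)
        print(c,s,ray(i,T,b,30).round(1),"sock",ray(i,T,b,55).round(1))
E
python3 go.py 450.5 246.2 120 -29.8
```

```text
blue [298  68  30  35 824] [596.6  48.4] sock [595.   45.3]
blue [301 197  26  28 220] [529.9 -68.8] sock [532.7 -64.3]
wood [    0     0   226   349 38189] [353.2  81.9] sock [367.5  76.6]
wood [  456     0   184   347 35025] [ 781.5 -163.9] sock [ 767.8 -153.2]
wood [264  36  41  37 554] [585.9  88.4] sock [585.   82.6]
wood [ 278  137  123  110 1403] [566.6 -64.2] sock [567. -60.]
wood [405 276  50  51 538] [ 599.1 -244.3] sock [ 597.4 -228.3]
wood [ 214  314   50   43 1111] [ 360.5 -164. ] sock [ 374.4 -153.3]
wood [388 345  29  11 181] [ 537.3 -292.4] sock [ 539.6 -273.3]
wood [  168   393   306    56 12961] [ 384.3 -340.4] sock [ 396.6 -318.2]
t 1.72 tcp [532.4 -70.1 250.4] F [0.6 0.1 0.1] open 1.003 row [ 0.5817 -0.5737  0.3256] [-0.     0.002 -0.01 ] q7 -0.6
```

View pics/w1.png

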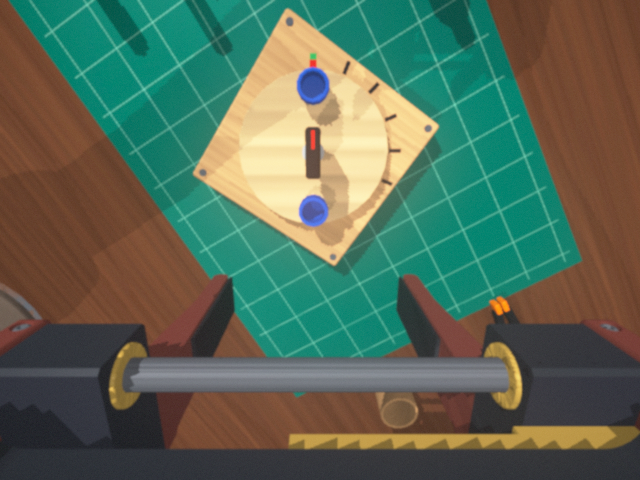

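The wrist view shows A's mouth at (313,86), B's at (314,211) and the knob bar at (313,152), lined up with the image's vertical. The positions agree with the fixed cameras, so I'm going to dowel 1.

send_rows(motion=[0.582,-0.573,0.32,0,0,0,0.582,-0.573,0.32,0,0,0,0.582,-0.573,0.32,0,0,0,0.582,-0.573,0.32,0,0,0,0.582,-0.573,0.32,0,0,0,0.582,-0.573,0.32,0,0,0,0.582,-0.573,0.32,0,0,0,0.582,-0.573,0.32,0,0,0,0.582,-0.573,0.32,0,0,0,0.582,-0.573,0.32,0,0,0], fingers=0.2)

```text
clock: 2.55
tcp_pos: [449.0, 250.1, 121.4]
ee_rot: [-2.716, -1.575, 0.002]
ft_force: [-0.3, 0.1, -0.2]
opening: 0.597
grip_force: 0.0
```

```bash
python3 go.py 450.5 246.2 26 -29.8
```

```text
t 2.55 tcp [449.  250.1 121.4] F [-0.3  0.1 -0.2] open 0.597 row [-0.0063  0.0087  0.2385] [-0.004  0.001  0.   ] q7 -1.37
```

send_rows(motion=[-0.006,0.009,0,0,0,0,-0.006,0.009,0,0,0,0,-0.006,0.009,0.1,0,0,0,-0.006,0.009,0.1,0,0,0,-0.006,0.009,0.1,0,0,0,-0.006,0.009,0.1,0,0,0])

```text
clock: 3.05
tcp_pos: [453.6, 242.6, 83.7]
ee_rot: [2.722, 1.567, 0.0]
ft_force: [-0.3, 0.2, 0.3]
opening: 0.603
grip_force: 0.0
```

```bash
python3 go.py 450.5 246.2 26 -29.8
```

```text
t 3.05 tcp [453.6 242.6  83.7] F [-0.3  0.2  0.3] open 0.603 row [ 0.0039 -0.0114  0.1443] [ 0.001  0.    -0.011] q7 -1.4
```

send_rows(motion=[0,0,0,0,0,0,0,0,0,0,0,0,0,0,0,0,0,0])

```text
clock: 3.3
tcp_pos: [453.5, 243.8, 83.8]
ee_rot: [2.721, 1.57, 0.003]
ft_force: [0.3, 0.2, -0.3]
opening: 0.595
grip_force: 0.0
```

```bash
python3 go.py 450.5 246.2 26 -29.8
```

```text
t 3.3 tcp [453.5 243.8  83.8] F [ 0.3  0.2 -0.3] open 0.595 row [ 0.0012 -0.0097  0.1445] [ 0.002 -0.003 -0.008] q7 -1.4
```

Settled. Next I descend and close.

send_rows(motion=[0.001,-0.01,0,0,0,0,0.001,-0.01,0.05,0,0,0,0.001,-0.01,0.1,0,0,0,0.001,-0.01,0.144,0,0,0,0.001,-0.01,0.144,0,0,0,0.001,-0.01,0.144,0,0,0,0.001,-0.01,0.144,0,0,0])

```text
clock: 3.88
tcp_pos: [449.8, 246.6, 25.9]
ee_rot: [-2.721, -1.571, -0.001]
ft_force: [-0.3, 0.4, 0.4]
opening: 0.599
grip_force: 0.0
```

send_rows(motion=[0,0,0,0,0,0,0,0,0,0,0,0,0,0,0,0,0,0,0,0,0,0,0,0,0,0,0,0,0,0,0,0,0,0,0,0], fingers=-1)

```text
clock: 4.38
tcp_pos: [449.7, 246.0, 25.2]
ee_rot: [2.721, 1.57, 0.001]
ft_force: [-0.5, -0.6, 3.1]
opening: 0.222
grip_force: 30.0
```

```bash
python3 go.py 595 42.3 150 -29.8
```

```text
t 4.38 tcp [449.7 246.   25.2] F [-0.5 -0.6  3.1] open 0.222 row [-0.2591  0.5693 -0.3118] [ 0.001 -0.001 -0.008] q7 -1.47
```

send_rows(motion=[0,0,-0.1,0,0,0,0,0,-0.2,0,0,0,0,0,-0.3,0,0,0,-0.259,0.569,-0.312,0,0,0,-0.259,0.569,-0.312,0,0,0,-0.259,0.569,-0.312,0,0,0,-0.259,0.569,-0.312,0,0,0,-0.259,0.569,-0.312,0,0,0,-0.259,0.569,-0.312,0,0,0,-0.259,0.569,-0.312,0,0,0])

```text
clock: 5.22
tcp_pos: [598.7, 32.6, 149.3]
ee_rot: [2.726, 1.553, -0.001]
ft_force: [-0.4, -2.0, -0.7]
opening: 0.219
grip_force: 30.0
```

send_rows(motion=[0,0,0,0,0,0,0,0,0,0,0,0,0,0,0,0,0,0,0,0,0,0,0,0])

```text
clock: 5.55
tcp_pos: [594.1, 44.2, 150.0]
ee_rot: [-2.719, -1.574, 0.0]
ft_force: [0.1, 1.1, 0.4]
opening: 0.223
grip_force: 30.0
```

```bash
python3 go.py 595 42.3 100 -29.8
```

```text
t 5.55 tcp [594.1  44.2 150. ] F [0.1 1.1 0.4] open 0.223 row [-0.003   0.0045  0.1249] [-0.001 -0.    -0.002] q7 -0.89
```

send_rows(motion=[-0.003,0.004,0.05,0,0,0,-0.003,0.004,0.1,0,0,0,-0.003,0.004,0.13,0,0,0,-0.003,0.004,0.13,0,0,0,-0.003,0.004,0.13,0,0,0,-0.003,0.004,0.13,0,0,0,-0.003,0.004,0.13,0,0,0])

```text
clock: 6.13
tcp_pos: [596.3, 41.0, 99.0]
ee_rot: [2.72, 1.57, 0.003]
ft_force: [-0.9, 0.1, -0.3]
opening: 0.222
grip_force: 30.0
```

```bash
python3 go.py 595 42.3 72 -29.8;  python3 - <<'E'
from h import *
im,i,T=shot("scene"); a=im[225:275,345:405]; im2,i2,T2=shot("side"); b=im2[250:300,275:335]
im3,_,_=shot("wrist"); c=im3[150:450,140:500]
cv2.imwrite("pics/m1.png",np.hstack([cv2.resize(a,(360,300),interpolation=2),cv2.resize(b,(360,300),interpolation=2)])[:,:,::-1])
E
```

```text
t 6.13 tcp [596.3  41.   99. ] F [-0.9  0.1 -0.3] open 0.222 row [ 0.0011 -0.0045  0.0675] [ 0.003 -0.002 -0.007] q7 -0.92
```

View pics/m1.png

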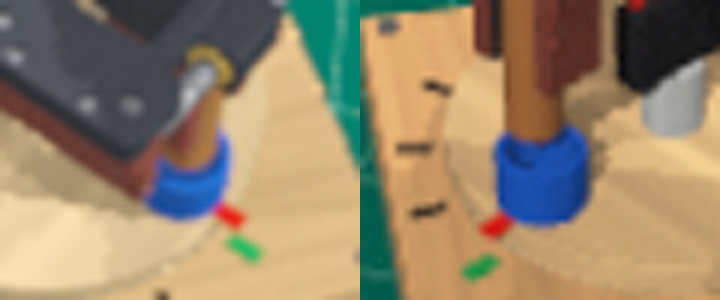

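The dowel is about 8 mm above mouth A. In the side crop its axis is at x≈534 against 543 for the socket, so it sits roughly 3 mm too far along +x. I'll settle, then measure again.

send_rows(motion=[0,0,0,0,0,0,0,0,0,0,0,0,0,0,0,0,0,0,0,0,0,0,0,0])

```text
clock: 6.62
tcp_pos: [595.6, 40.6, 97.9]
ee_rot: [2.721, 1.57, 0.0]
ft_force: [0.3, -0.4, -1.3]
opening: 0.219
grip_force: 30.0
```

```bash
cat > rel.py <<'E'
# edges of dowel and socket in the side/scene views, args: pocket x y
import sys; from h import *
px,py=map(float,sys.argv[1:3])
for n in("side","scene"):
    im,i,T=shot(n); W=np.linalg.inv(T)
    def pr(x,y,z):
        q=W@[x,y,z,1]; return np.array([i["fx"]*q[0]/q[2]+i["cx"],i["fy"]*q[1]/q[2]+i["cy"]]),q[2]
    h=cv2.cvtColor(im,cv2.COLOR_RGB2HSV)
    for nm,lo,hi,z in(("dowel",*HSV["wood"],72),("dowel",*HSV["wood"],79),("sock",*HSV["blue"],50),("sock",*HSV["blue"],56)):
        uv,d=pr(px,py,z); u,v=uv.round().astype(int)
        rows=[]
        for r in(v-1,v,v+1):
            m=cv2.inRange(h[r:r+1,u-12:u+13],np.array(lo),np.array(hi))[0].nonzero()[0]
            rows.append((m.min()+u-12,m.max()+u-12) if len(m) else None)
        print(n,nm,z,"expect u",uv[0].round(1),"edges",rows,"mm/px",round(d/i["fx"],2))
E
python3 rel.py 595 42.3; python3 go.py 595 42.3 90 -29.8
```

```text
side dowel 72 expect u 304.4 edges [(np.int64(299), np.int64(313)), (np.int64(300), np.int64(313)), (np.int64(301), np.int64(307))] mm/px 1.99
side dowel 79 expect u 304.4 edges [(np.int64(299), np.int64(309)), (np.int64(299), np.int64(309)), (np.int64(299), np.int64(313))] mm/px 1.98
side sock 50 expect u 304.6 edges [(np.int64(298), np.int64(312)), (np.int64(298), np.int64(312)), (np.int64(298), np.int64(312))] mm/px 2.01
side sock 56 expect u 304.5 edges [(np.int64(298), np.int64(312)), (np.int64(298), np.int64(312)), (np.int64(298), np.int64(312))] mm/px 2.01
scene dowel 72 expect u 375.6 edges [(np.int64(375), np.int64(379)), (np.int64(371), np.int64(379)), (np.int64(371), np.int64(379))] mm/px 2.01
scene dowel 79 expect u 375.9 edges [(np.int64(377), np.int64(380)), (np.int64(376), np.int64(379)), (np.int64(375), np.int64(379))] mm/px 1.99
scene sock 50 expect u 374.7 edges [(np.int64(380), np.int64(382)), (np.int64(371), np.int64(382)), (np.int64(371), np.int64(381))] mm/px 2.04
scene sock 56 expect u 375.0 edges [(np.int64(381), np.int64(382)), (np.int64(380), np.int64(382)), (np.int64(371), np.int64(382))] mm/px 2.03
t 6.72 tcp [595.6  40.5  97.8] F [ 0.2  0.3 -0.1] open 0.226 row [ 0.0031 -0.0035  0.0196] [-0.     0.    -0.008] q7 -0.92
```

send_rows(motion=[0,-0.0036,0,0,0,0,0,-0.0036,0,0,0,0,0,-0.0036,0.01,0,0,0,0,-0.0036,0.02,0,0,0,0,-0.0036,0.025,0,0,0,0,-0.0036,0.03,0,0,0,0,-0.0036,0.033,0,0,0,0,-0.0036,0.033,0,0,0])

```text
clock: 7.38
tcp_pos: [594.1, 41.3, 84.2]
ee_rot: [-2.721, -1.57, 0.001]
ft_force: [0.3, 0.4, -0.2]
opening: 0.226
grip_force: 30.0
```

send_rows(motion=[0,0,0.01,0,0,0,0,0,0.02,0,0,0,0,0,0.026,0,0,0,0,0,0.028,0,0,0,0,0,0.028,0,0,0,0,0,0.028,0,0,0])

```text
clock: 7.88
tcp_pos: [594.4, 41.3, 73.4]
ee_rot: [-2.721, -1.57, 0.0]
ft_force: [0.1, -0.4, 0.2]
opening: 0.221
grip_force: 30.0
```

send_rows(motion=[0,0,0,0,0,0,0,0,0,0,0,0,0,0,0,0,0,0,0,0,0,0,0,0], fingers=0.1)

```text
clock: 8.22
tcp_pos: [594.4, 41.3, 73.6]
ee_rot: [2.721, 1.57, 0.0]
ft_force: [-0.1, -0.8, 0.6]
opening: 0.485
grip_force: 0.0
```

send_rows(motion=[0,0,-0.05,0,0,0,0,0,-0.1,0,0,0,0,0,-0.18,0,0,0,0.4,-0.345,-0.18,0,0,0,0.4,-0.345,-0.18,0,0,0,0.4,-0.345,-0.18,0,0,0,0.4,-0.345,-0.15,0,0,0,0.4,-0.345,-0.12,0,0,0,0.4,-0.345,-0.12,0,0,0,0.4,-0.345,-0.12,0,0,0])

```text
clock: 9.05
tcp_pos: [552.6, 252.7, 120.5]
ee_rot: [-2.714, -1.578, 0.002]
ft_force: [0.7, -0.6, 0.2]
opening: 0.549
grip_force: 0.0
```

send_rows(motion=[0,0,0,0,0,0,0,0,0,0,0,0,0,0,0,0,0,0,0,0,0,0,0,0])

```text
clock: 9.38
tcp_pos: [555.9, 247.0, 121.9]
ee_rot: [2.723, 1.566, 0.001]
ft_force: [0.7, 0.9, -0.2]
opening: 0.551
grip_force: 0.0
```

```bash
python3 go.py 554.3 248.5 25 -29.8;  python3 - <<'E'
from h import *
for n,roi in(("scene",(360,225,515,300)),("side",(240,235,340,415))):
    im,i,T=shot(n)
    for c in("wood","green","blue"):
        for s,uv in blobs(im,c,roi,amax=600): print(n,c,s,ray(i,T,(s[0]+(s[2]-1)/2,s[1]+(s[3]-1)/2),30).round(1))
    cv2.imwrite(f"pics/{n}2.png",im[:,:,::-1])
c=cv2.imread("pics/side2.png")[230:430,220:400]; d=cv2.imread("pics/scene2.png")[190:310,300:520]
cv2.imwrite("pics/m2.png",np.hstack([cv2.resize(c,(360,400)),cv2.resize(d,(440,400))]))
E
```

```text
t 9.38 tcp [555.9 247.  121.9] F [ 0.7  0.9 -0.2] open 0.551 row [ 0.0012 -0.0055  0.2422] [ 0.002 -0.    -0.013] q7 -1.28
scene wood [460 225  35  41 376] [530.3 253.8]
scene wood [372 236  10  19 150] [562.7  44.4]
scene green [445 236  11  18 117] [537.8 197.5]
scene blue [369 247  14  14  83] [583.5  44.4]
scene blue [492 246  18  21 202] [549.7 302. ]
scene blue [481 269  16  20 180] [606.5 276.7]
side wood [240 235   8  10  44] [782.4 -86.1]
side wood [274 280  17  12  62] [641.9  48. ]
side wood [310 297  30  27 320] [538.9  96. ]
side wood [285 306  11  17 128] [599.4 124.6]
side wood [287 351  12  32 313] [554.5 247.2]
side wood [240 399  25   7  68] [593.6 333.9]
side wood [280 408  18   7  53] [532.7 334.3]
side green [308 334  12  32 308] [530.9 200.3]
side blue [251 357  14  33 353] [606.6 276.5]
side blue [278 375  13  34 369] [551.5 300.8]
```

View pics/m2.png

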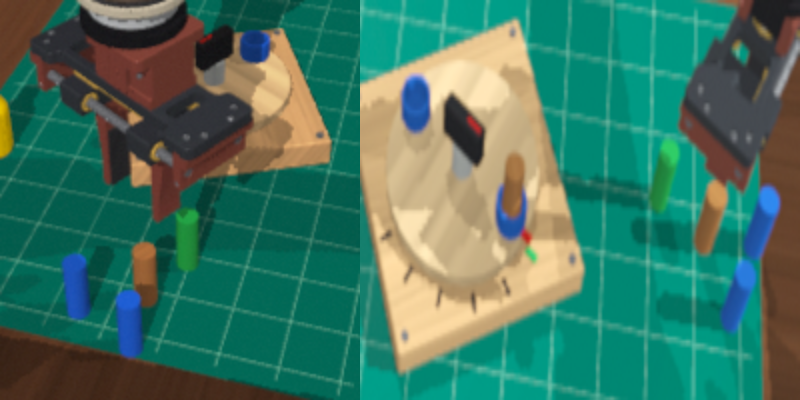

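In the crops, dowel 1 stands in pocket A, with its top near (515,160) in the right-hand one. The second wooden dowel stands free at about (145,275) in the left-hand one. I'm descending on it.

send_rows(motion=[0.001,-0.005,0,0,0,0,0.001,-0.005,0.08,0,0,0,0.001,-0.005,0.16,0,0,0,0.001,-0.005,0.22,0,0,0,0.001,-0.005,0.242,0,0,0,0.001,-0.005,0.242,0,0,0,0.001,-0.005,0.242,0,0,0,0.001,-0.005,0.242,0,0,0])

```text
clock: 10.15
tcp_pos: [554.4, 251.0, 26.3]
ee_rot: [2.721, 1.57, 0.004]
ft_force: [-0.7, 0.0, 0.0]
opening: 0.55
grip_force: 0.0
```

send_rows(motion=[0,0,0,0,0,0,0,0,0,0,0,0,0,0,0,0,0,0,0,0,0,0,0,0,0,0,0,0,0,0], fingers=-1)

```text
clock: 10.57
tcp_pos: [553.7, 250.2, 25.1]
ee_rot: [2.721, 1.57, 0.001]
ft_force: [-1.5, -0.3, 3.0]
opening: 0.222
grip_force: 30.0
```

```bash
python3 go.py 533 -65.7 155 -29.8
```

```text
t 10.57 tcp [553.7 250.2  25.1] F [-1.5 -0.3  3. ] open 0.222 row [-0.7095  0.3508 -0.325 ] [ 0.001 -0.001 -0.008] q7 -1.34
```

send_rows(motion=[0,0,-0.1,0,0,0,0,0,-0.2,0,0,0,0,0,-0.3,0,0,0,0,0,-0.325,0,0,0,-0.71,0.351,-0.325,0,0,0,-0.71,0.351,-0.325,0,0,0,-0.71,0.351,-0.325,0,0,0,-0.71,0.351,-0.325,0,0,0,-0.71,0.351,-0.325,0,0,0,-0.71,0.351,-0.325,0,0,0])

```text
clock: 11.4
tcp_pos: [536.6, -1.2, 154.6]
ee_rot: [2.721, 1.57, 0.0]
ft_force: [0.9, 0.5, 0.8]
opening: 0.222
grip_force: 30.0
```

```bash
python3 go.py 533 -65.7 150 -29.8
```

```text
t 11.4 tcp [536.6  -1.2 154.6] F [0.9 0.5 0.8] open 0.222 row [-0.1441  0.0729  0.0116] [ 0.001  0.    -0.007] q7 -0.81
```

send_rows(motion=[-0.144,0.073,0,0,0,0,-0.144,0.073,0,0,0,0,-0.144,0.073,0,0,0,0,-0.144,0.073,0,0,0,0,-0.144,0.073,0,0,0,0,-0.144,0.073,0,0,0,0,-0.144,0.073,0,0,0,0,-0.144,0.073,0,0,0,0])

```text
clock: 12.07
tcp_pos: [533.8, -62.3, 154.6]
ee_rot: [-2.719, -1.573, -0.0]
ft_force: [0.8, 0.0, -0.6]
opening: 0.22
grip_force: 30.0
```

```bash
python3 go.py 532.3 -66.2 98 -29.8
```

```text
t 12.07 tcp [533.8 -62.3 154.6] F [ 0.8  0.  -0.6] open 0.22 row [-0.0103  0.0017  0.1416] [-0.    -0.001 -0.003] q7 -0.68
```

send_rows(motion=[-0.01,0.002,0.05,0,0,0,-0.01,0.002,0.1,0,0,0,-0.01,0.002,0.141,0,0,0,-0.01,0.002,0.141,0,0,0,-0.01,0.002,0.141,0,0,0,-0.01,0.002,0.141,0,0,0,-0.01,0.002,0.141,0,0,0,-0.01,0.002,0.141,0,0,0,-0.01,0.002,0.141,0,0,0])

```text
clock: 12.82
tcp_pos: [532.8, -67.7, 99.1]
ee_rot: [2.72, 1.57, 0.002]
ft_force: [-0.1, -0.6, -0.0]
opening: 0.221
grip_force: 30.0
```

```bash
python3 go.py 532.3 -66.2 85 -29.8; python3 rel.py 533 -65.7
```

```text
t 12.82 tcp [532.8 -67.7  99.1] F [-0.1 -0.6 -0. ] open 0.221 row [ 0.0025 -0.003   0.0352] [ 0.003 -0.001 -0.008] q7 -0.72
side dowel 72 expect u 347.0 edges [(np.int64(344), np.int64(352)), (np.int64(340), np.int64(356)), (np.int64(336), np.int64(357))] mm/px 2.13
side dowel 79 expect u 347.1 edges [(np.int64(344), np.int64(352)), (np.int64(344), np.int64(352)), (np.int64(344), np.int64(352))] mm/px 2.12
side sock 50 expect u 346.7 edges [(np.int64(340), np.int64(353)), (np.int64(340), np.int64(353)), (np.int64(341), np.int64(353))] mm/px 2.15
side sock 56 expect u 346.8 edges [(np.int64(340), np.int64(354)), (np.int64(340), np.int64(353)), (np.int64(340), np.int64(353))] mm/px 2.15
scene dowel 72 expect u 327.1 edges [(np.int64(323), np.int64(329)), (np.int64(323), np.int64(329)), (np.int64(324), np.int64(329))] mm/px 2.09
scene dowel 79 expect u 327.1 edges [(np.int64(320), np.int64(329)), (np.int64(321), np.int64(329)), (np.int64(323), np.int64(329))] mm/px 2.08
scene sock 50 expect u 327.1 edges [(np.int64(322), np.int64(333)), (np.int64(322), np.int64(333)), (np.int64(322), np.int64(333))] mm/px 2.12
scene sock 56 expect u 327.1 edges [(np.int64(322), np.int64(333)), (np.int64(322), np.int64(333)), (np.int64(322), np.int64(333))] mm/px 2.11
```

send_rows(motion=[0.008,-0.001,0,0,0,0,0.008,-0.001,0,0,0,0,0.008,-0.001,0,0,0,0,0.008,-0.001,0,0,0,0,0.008,-0.001,0,0,0,0])

```text
clock: 13.33
tcp_pos: [533.6, -64.6, 98.2]
ee_rot: [-2.721, -1.57, 0.0]
ft_force: [-0.2, -0.8, -0.4]
opening: 0.223
grip_force: 30.0
```

```bash
python3 go.py 532.9 -65.2 85 -29.8; python3 rel.py 533 -65.7; python3 - <<'E'
from h import *
im,i,T=shot("scene"); a=im[200:245,300:354]; im2,i2,T2=shot("side"); b=im2[225:270,320:374]
cv2.imwrite("pics/m3.png",np.hstack([cv2.resize(a,(396,330),interpolation=0),cv2.resize(b,(396,330),interpolation=0)])[:,:,::-1])
E
```

```text
t 13.33 tcp [533.6 -64.6  98.2] F [-0.2 -0.8 -0.4] open 0.223 row [-0.0021 -0.0007  0.033 ] [-0.     0.    -0.007] q7 -0.72
side dowel 72 expect u 347.0 edges [(np.int64(344), np.int64(352)), (np.int64(344), np.int64(356)), (np.int64(339), np.int64(357))] mm/px 2.13
side dowel 79 expect u 347.1 edges [(np.int64(344), np.int64(351)), (np.int64(344), np.int64(351)), (np.int64(344), np.int64(351))] mm/px 2.12
side sock 50 expect u 346.7 edges [(np.int64(340), np.int64(353)), (np.int64(340), np.int64(353)), (np.int64(341), np.int64(353))] mm/px 2.15
side sock 56 expect u 346.8 edges [(np.int64(340), np.int64(354)), (np.int64(340), np.int64(353)), (np.int64(340), np.int64(353))] mm/px 2.15
scene dowel 72 expect u 327.1 edges [(np.int64(315), np.int64(331)), (np.int64(315), np.int64(331)), (np.int64(315), np.int64(331))] mm/px 2.09
scene dowel 79 expect u 327.1 edges [(np.int64(315), np.int64(331)), (np.int64(315), np.int64(331)), (np.int64(315), np.int64(331))] mm/px 2.08
scene sock 50 expect u 327.1 edges [(np.int64(322), np.int64(333)), (np.int64(322), np.int64(333)), (np.int64(322), np.int64(333))] mm/px 2.12
scene sock 56 expect u 327.1 edges [(np.int64(322), np.int64(333)), (np.int64(322), np.int64(333)), (np.int64(322), np.int64(333))] mm/px 2.11
```

View pics/m3.png

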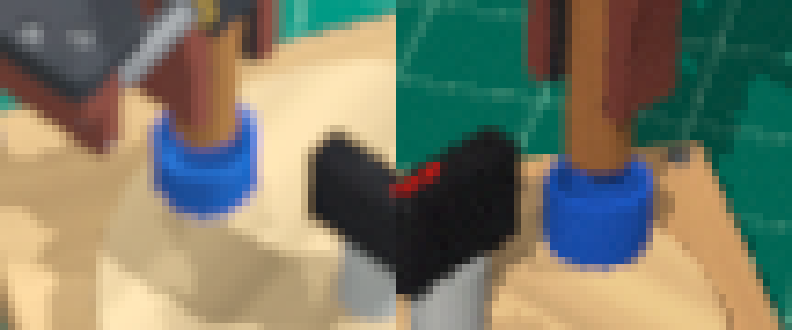

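In both crops the dowel axis now matches the socket centre, at x≈206 against 204 and 598 against 598, so I'm inserting it.

send_rows(motion=[0,0,0.01,0,0,0,0,0,0.02,0,0,0,0,0,0.027,0,0,0,0,0,0.033,0,0,0,0,0,0.033,0,0,0,0,0,0.033,0,0,0])

```text
clock: 14.03
tcp_pos: [533.5, -64.6, 84.8]
ee_rot: [-2.721, -1.57, 0.001]
ft_force: [-0.8, 0.5, -1.4]
opening: 0.222
grip_force: 30.0
```

send_rows(motion=[0,0,0.01,0,0,0,0,0,0.02,0,0,0,0,0,0.027,0,0,0,0,0,0.03,0,0,0,0,0,0.03,0,0,0,0,0,0.03,0,0,0])

```text
clock: 14.53
tcp_pos: [533.5, -64.6, 72.9]
ee_rot: [-2.721, -1.57, 0.0]
ft_force: [0.8, 0.5, -0.5]
opening: 0.225
grip_force: 30.0
```

send_rows(motion=[0,0,0,0,0,0,0,0,0,0,0,0,0,0,0,0,0,0,0,0,0,0,0,0], fingers=0.1)

```text
clock: 14.87
tcp_pos: [533.7, -64.7, 73.2]
ee_rot: [2.721, 1.57, 0.0]
ft_force: [0.5, 1.3, 0.3]
opening: 0.486
grip_force: 0.0
```

send_rows(motion=[0,0,-0.03,0,0,0,0,0,-0.07,0,0,0,0,0,-0.13,0,0,0,0,0,-0.2,0,0,0,0,0,-0.2,0,0,0,0,0,-0.2,0,0,0])

```text
clock: 15.37
tcp_pos: [534.8, -64.7, 155.4]
ee_rot: [2.719, 1.569, 0.005]
ft_force: [0.5, -0.3, -0.7]
opening: 0.548
grip_force: 0.0
```

```bash
python3 go.py 563.6 -12 120 -29.8
```

```text
t 15.37 tcp [534.8 -64.7 155.4] F [ 0.5 -0.3 -0.7] open 0.548 row [ 0.15   -0.004   0.0888] [ 0.007 -0.003 -0.008] q7 -0.68
```

send_rows(motion=[0.15,-0.004,0,0,0,0,0.15,-0.004,0,0,0,0,0.15,-0.004,0.06,0,0,0,0.15,-0.004,0.09,0,0,0,0.15,-0.004,0.09,0,0,0,0.15,-0.004,0.09,0,0,0,0.15,-0.004,0.09,0,0,0,0.15,-0.004,0.09,0,0,0,0.15,-0.004,0.09,0,0,0])

```text
clock: 16.12
tcp_pos: [562.6, -12.4, 117.8]
ee_rot: [2.721, 1.569, 0.001]
ft_force: [0.5, 0.3, -0.3]
opening: 0.55
grip_force: 0.0
```

```bash
python3 go.py 563.7 -12 69 -29.8; python3 - <<'E'
from h import *
shot("scene","pics/s4.png");shot("side","pics/d4.png")
a=cv2.imread("pics/s4.png")[180:310,285:425];b=cv2.imread("pics/d4.png")[220:335,260:400]
cv2.imwrite("pics/m4.png",np.hstack([cv2.resize(a,(400,372)),cv2.resize(b,(400,372))]))
E
```

```text
t 16.12 tcp [562.6 -12.4 117.8] F [ 0.5  0.3 -0.3] open 0.55 row [0.0022 0.0017 0.1221] [ 0.002 -0.001 -0.009] q7 -0.81
```

View pics/m4.png

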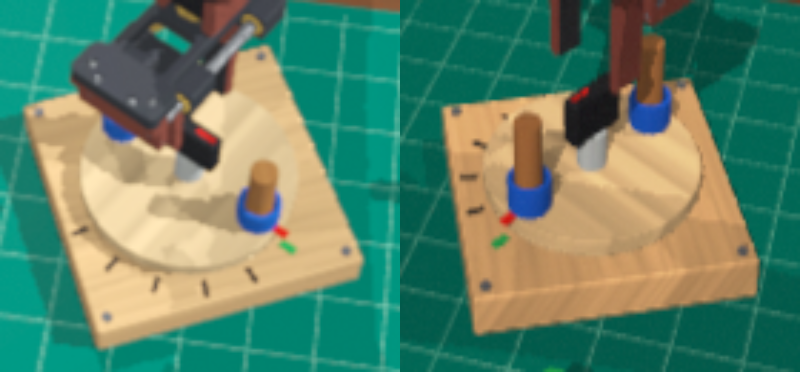

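Both dowels stand in their pockets, at (528,165) and (650,85) in the side crop. The pointer is at the green mark. Next I descend on the knob and grip it.

send_rows(motion=[0.002,0.002,0,0,0,0,0.002,0.002,0.05,0,0,0,0.002,0.002,0.1,0,0,0,0.002,0.002,0.122,0,0,0,0.002,0.002,0.122,0,0,0,0.002,0.002,0.122,0,0,0,0.002,0.002,0.122,0,0,0])

```text
clock: 16.8
tcp_pos: [563.9, -11.4, 69.1]
ee_rot: [2.721, 1.57, 0.002]
ft_force: [-0.7, -0.0, -0.3]
opening: 0.549
grip_force: 0.0
```

send_rows(motion=[0,0,0,0,0,0,0,0,0,0,0,0,0,0,0,0,0,0,0,0,0,0,0,0,0,0,0,0,0,0,0,0,0,0,0,0], fingers=-1)

```text
clock: 17.3
tcp_pos: [563.3, -11.5, 68.5]
ee_rot: [2.721, 1.57, 0.0]
ft_force: [-0.8, -0.3, 3.5]
opening: 0.22
grip_force: 30.0
```

```bash
python3 - <<'E'
from h import *
o=bot.get_obs();print({k:np.round(o[k],3) for k in("tcp_pos","ee_rot","ft_force","wrist_torque")})
y=R.from_rotvec(o["ee_rot"]).apply([0,1,0]);print("yaw",np.degrees(np.arctan2(y[1],y[0])))
E
```

```text
{'tcp_pos': array([563.281, -11.504,  68.538]), 'ee_rot': array([2.721, 1.57 , 0.   ]), 'ft_force': array([-0.848, -0.27 ,  3.472]), 'wrist_torque': array([ 0.064,  0.334, -0.015])}
yaw -30.02370245189914
```

Opening reads 19 mm where the knob should give 14, so I'm looking.

```bash
python3 - <<'E'
from h import *
shot("scene","pics/s5.png");shot("side","pics/d5.png");shot("wrist","pics/w5.png")
a=cv2.imread("pics/s5.png")[180:300,300:420];b=cv2.imread("pics/d5.png")[215:315,270:370];c=cv2.imread("pics/w5.png")[150:400,190:440]
cv2.imwrite("pics/m5.png",np.hstack([cv2.resize(a,(266,400)) if 0 else cv2.resize(a,(266,266)),cv2.resize(b,(266,266)),cv2.resize(c,(266,266))]))
E
python3 go.py 563.7 -12 69 -29.8
```

```text
t 17.45 tcp [563.3 -11.5  68.5] F [-2.2  0.4  4.7] open 0.212 row [-0.0006  0.0014 -0.0012] [ 0.     0.    -0.007] q7 -0.85
```

View pics/m5.png

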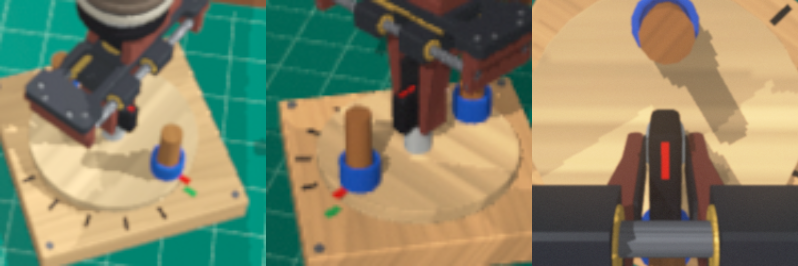

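The wrist crop shows the bar squarely between the pads, and the opening is still shrinking. I'll give it more time.

send_rows(motion=[0,0,0,0,0,0,0,0,0,0,0,0,0,0,0,0,0,0,0,0,0,0,0,0])

```text
clock: 17.78
tcp_pos: [563.3, -11.5, 68.5]
ee_rot: [2.721, 1.57, 0.0]
ft_force: [-2.0, 1.4, 4.5]
opening: 0.218
grip_force: 30.0
```

The steady 19 mm suggests the fingertips have closed on the grey post just below the bar, since the tips are at the bar's underside. I'll open, raise 5 mm and regrip.

send_rows(motion=[0,0,0,0,0,0,0,0,0,0,0,0,0,0,0,0,0,0,0,0,-0.013,0,0,0,0,0,-0.013,0,0,0,0,0,-0.013,0,0,0], fingers=0)

```text
clock: 18.28
tcp_pos: [563.7, -11.6, 73.8]
ee_rot: [2.721, 1.57, 0.001]
ft_force: [-1.1, 0.3, 0.1]
opening: 0.501
grip_force: 0.0
```

send_rows(motion=[0,0,0,0,0,0,0,0,0,0,0,0,0,0,0,0,0,0,0,0,0,0,0,0,0,0,0,0,0,0,0,0,0,0,0,0], fingers=-1)

```text
clock: 18.78
tcp_pos: [563.3, -11.5, 73.4]
ee_rot: [-2.721, -1.57, 0.0]
ft_force: [0.3, 0.1, 0.3]
opening: 0.158
grip_force: 30.0
```

The opening is now 13.9 mm, so this is a proper grip on the knob. Turning clockwise one click at a time.

send_rows(motion=[0,0,0,0,0,0.12,0,0,0,0,0,0.25,0,0,0,0,0,0.38,0,0,0,0,0,0.5,0,0,0,0,0,0.63,0,0,0,0,0,0.75,0,0,0,0,0,0.75,0,0,0,0,0,0.75,0,0,0,0,0,0.75])

```text
clock: 19.53
tcp_pos: [562.9, -11.2, 73.4]
ee_rot: [-2.973, -1.013, 0.001]
ft_force: [-2.9, 2.0, 2.1]
opening: 0.161
grip_force: 30.0
```

```bash
cat > kn.py <<'E'
from h import *
o=bot.get_obs(); y=R.from_rotvec(o["ee_rot"]).apply([0,1,0]);print("yaw",np.degrees(np.arctan2(y[1],y[0])),o["tcp_pos"].round(1),o["wrist_torque"].round(2),o["ft_force"].round(1))
for n,roi in(("scene",(290,190,420,300)),("side",(265,235,390,325))):
    im,i,T=shot(n,f"pics/k_{n}_{o['clock']:.1f}.png")
    for c in("red","blue"):
        for s,uv in blobs(im,c,roi,4):
            p=ray(i,T,uv,44 if c=="red" else 55); d=p-[563.9,-11.8]
            print(n,c,s[4],uv.round(1),p.round(1),"r",np.hypot(*d).round(1),"deg",np.degrees(np.arctan2(d[1],d[0])).round(1))
E
python3 kn.py
```

```text
yaw -52.3814309251782 [562.9 -11.2  73.4] [0.3  0.59 0.1 ] [-2.9  2.   2.1]
scene red 17 [354.9 228.1] [536.5  -5.5] r 28.1 deg 166.9
scene red 8 [371.4 269.8] [630.4  39.7] r 84.1 deg 37.7
scene blue 17 [335.8 220.3] [530.4 -47.4] r 48.9 deg -133.3
scene blue 84 [366.  262.3] [621.2  27. ] r 69.2 deg 34.1
side red 8 [320.6 247.9] [596.  -82.7] r 77.8 deg -65.7
side red 7 [289.1 278.7] [628.9  39.5] r 82.8 deg 38.3
side blue 127 [353.5 260.6] [512.9 -41.5] r 59.0 deg -149.7
side blue 128 [298.7 274.7] [609.6  34.8] r 65.3 deg 45.6
```

send_rows(motion=[0,0,0,0,0,0.12,0,0,0,0,0,0.25,0,0,0,0,0,0.38,0,0,0,0,0,0.5,0,0,0,0,0,0.63,0,0,0,0,0,0.75,0,0,0,0,0,0.75,0,0,0,0,0,0.75,0,0,0,0,0,0.75])

```text
clock: 20.38
tcp_pos: [562.6, -10.8, 73.4]
ee_rot: [-3.114, -0.412, 0.002]
ft_force: [-5.3, 2.8, 2.2]
opening: 0.152
grip_force: 30.0
```

```bash
python3 kn.py
```

```text
yaw -74.92867207600693 [562.6 -10.8  73.4] [0.61 0.84 0.11] [-5.3  2.8  2.2]
scene red 14 [352.6 228.9] [539.4  -9.9] r 24.6 deg 175.5
scene red 8 [356.1 273.9] [644.4  10.4] r 83.5 deg 15.4
scene blue 6 [352.7 211.5] [502.6 -15. ] r 61.4 deg -177.0
scene blue 84 [355.3 265.7] [632.1   6.6] r 70.7 deg 15.1
side red 8 [286.5 269.5] [643.9  11.8] r 83.4 deg 16.5
side blue 132 [296.6 267.3] [621.2  12.5] r 62.3 deg 23.0
side blue 128 [356.5 267.6] [501.8 -19.6] r 62.6 deg -172.8
```

send_rows(motion=[0,0,0,0,0,0.12,0,0,0,0,0,0.25,0,0,0,0,0,0.38,0,0,0,0,0,0.5,0,0,0,0,0,0.63,0,0,0,0,0,0.75,0,0,0,0,0,0.755,0,0,0,0,0,0.755,0,0,0,0,0,0.755])

```text
clock: 21.23
tcp_pos: [562.6, -10.3, 73.3]
ee_rot: [-3.134, 0.207, 0.002]
ft_force: [-5.0, 4.6, 4.1]
opening: 0.155
grip_force: 30.0
```

```bash
python3 kn.py; python3 - <<'E'
import glob,os,cv2,numpy as np
from h import *
s,d=[cv2.imread(max(glob.glob(f"pics/k_{n}_*.png"),key=os.path.getmtime)) for n in("scene","side")]
cv2.imwrite("pics/m6.png",np.hstack([cv2.resize(s[180:310,285:425],(400,372)),cv2.resize(d[220:335,260:400],(400,372))]))
E
```

```text
yaw -97.55080495271226 [562.6 -10.3  73.3] [0.87 0.89 0.05] [-5.   4.6  4.1]
scene red 14 [350.5 228.5] [539.  -14.5] r 25.0 deg -173.8
scene red 10 [340.  272.8] [646.9 -22. ] r 83.7 deg -7.0
scene blue 5 [352.6 211.8] [503.4 -15. ] r 60.6 deg -177.0
scene blue 84 [343.  264.5] [633.3 -18.1] r 69.6 deg -5.2
side blue 128 [299.6 260.4] [622.4 -12. ] r 58.5 deg -0.2
side blue 129 [354.5 274.9] [500.6   5. ] r 65.5 deg 165.1
```

View pics/m6.png

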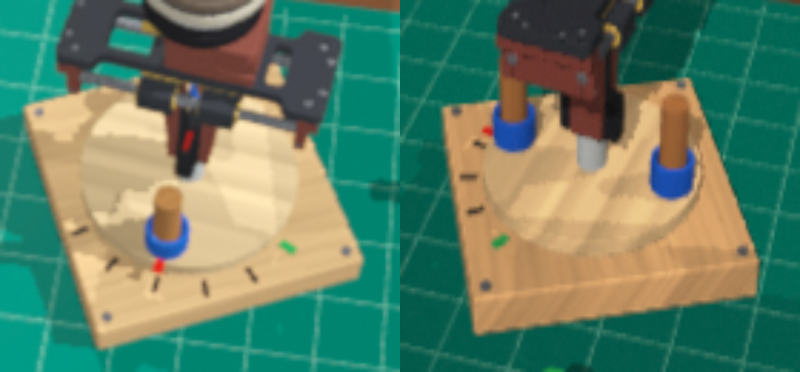

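The red pointer at (158,266) lines up with the third black tick at (155,284). The measured turn is about 67.4°, both dowels are in their pockets and the grip is holding. Handing in.

```bash
python3 -c "
from station import bot
print(bot.close_job())"
```

```text
the job is handed in; nothing more can be done
None
```

The job is handed in: both dowels stand in their pockets and let go, and the gripper still holds the knob at the third stop. The turn is about 67° by the pointer, and the clock read about 21 s of the 72 s allowed. The arm never touched the glue bottle, tube, clamp or coloured look-alikes. My first close on the knob caught the post below it, so I opened, raised 5 mm and regripped before turning.

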